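Close the empty drying tray, draw out the mushroom tray

TASK

The low drying rack has three trays side by side, and one empty tray has been left standing partly out. Using only the fingertips, first push that empty tray fully home; then hook a fingertip behind the front lip of the tray that holds the mushrooms and draw it out along its rails all the way to its stop. Do not touch or spill the mushrooms, keep the third tray shut, leave everything else standing where it is, pick nothing up, and finish clear of everything.

Things in the scene. Friction and masses are not known exactly. Their poses are not given: they have to be found in the camera images.
- rack: Grey drying rack fixed to the worktop, 260 mm deep, 416 mm wide. Origin: middle of its front edge at worktop height; x to its back, y to its left, z up. Three bays at y = -134, 0, +134 mm (which tray is where varies), walls and open wire top up to 68 mm, fan box 84 mm high at the back. Of a shut tray, 61 mm of floor lie open from above between lip and rack front.
- tray_full (a joint): How far the mushroom tray is drawn out, m: 0 = shut (home), 0.110 = at its stop. Starts shut. About 2 N slide it and it stays where left. Each tray: steel, 118 mm wide, 215 mm long, floor 10 mm and side rims 20 mm above the worktop.
- tray_empty (a joint): How far the empty tray that was left open is drawn out, m: 0 = shut (home), 0.110 = at its stop. It starts 0.05 to 0.09 out. About 2 N slide it, and it stays where it is left.
- tray_spare (a joint): How far the third tray, empty too and shut, is drawn out, m; same travel and friction. It must stay shut.
- lip_full: The tray with the mushrooms. Its upright front lip: a steel strip 118 mm wide (y), 6 mm thick (x), top edge 42 mm above the worktop, 32 mm above the tray floor. Origin: middle of the top edge. x points back into the rack (the tray is drawn out along -x), y along the lip to the left, z up; it moves with the tray.
- lip_empty: The empty tray left open. Its upright front lip: a steel strip 118 mm wide (y), 6 mm thick (x), top edge 42 mm above the worktop, 32 mm above the tray floor. Origin: middle of the top edge. x points back into the rack (the tray is drawn out along -x), y along the lip to the left, z up; it moves with the tray.
- lip_spare: The third tray, to be left shut. Its upright front lip: a steel strip 118 mm wide (y), 6 mm thick (x), top edge 42 mm above the worktop, 32 mm above the tray floor. Origin: middle of the top edge. x points back into the rack (the tray is drawn out along -x), y along the lip to the left, z up; it moves with the tray.
- clump_a: Clump of brown oyster mushrooms, about 48 mm across and 36 mm high, loose on the floor of the mushroom tray, centred about 94 mm behind its lip. Origin: centre of its underside, z up.
- clump_b: Second such clump on the same tray, about 149 mm behind its lip. Origin: centre of its underside, z up.
- peg_a: Red clothes peg, 72 x 13 x 10 mm, lying on the worktop in front of the third tray. Origin: centre of its underside. Bystander.
- ramekin: Small white ceramic dish, 56 mm wide, 34 mm high, on the worktop just in front of the third tray. Origin: centre of its underside. Bystander.
- peg_b: Red clothes peg, 72 x 13 x 10 mm, lying to the left of the rack. Origin: centre of its underside. Bystander.
- bowl: White ceramic bowl, 150 mm wide, 70 mm high, left of the rack. Origin: centre of its underside. Bystander.
- mug: Blue mug, 80 mm wide, 90 mm high, right of the rack. Origin: centre of its underside. Bystander.
- jar: Glass jar with a steel cap, 70 mm wide, 90 mm high, right of the rack. Origin: centre of its underside. Bystander.

How it is judged:
By the outcome, as a careful person would: the job done as asked, in the order asked, and still so for the second after the job is handed in, with the robot touching nothing.
It also fails if it takes over 46 s, if anything falls off the work surface, if the arm or the gripper's body presses on something with over 40 N, if the wrist force passes 120 N, or if a joint passes its speed limit or range.

ROBOT

A 7-joint arm with a two-finger parallel gripper is mounted at the origin on the work surface. World frame = base frame: x ahead of the robot, y to its left, z up, the work surface at z = 0. Lengths are in mm, angles in rad, forces in N, time in s.
With the tool pointing down it reaches from about 400 to 875 mm from the base axis. Payload 4.4 kg.
Tool frame: the origin (TCP) lies midway between the tips of the shut fingers; the grasp point (between the pads) lies 19 mm behind it (ctrl.pinch_z is the distance from the TCP to the grasp point, in mm); z points along the fingers, y is the line along which they close (so a half turn about z gives the same grasp; the last joint's range is limited). The gripper opens to 85 mm and grips with 20 to 120 N. Pads are 22 mm wide; open, the fingers measure 114 mm over their backs; the gripper's body (76 mm by 85 mm) begins 54 mm behind the grasp point. The pads swing forward as they close: fully open they stand 13 mm farther back than shut.
Start: joints at [1.235, 0.628, 0.038, 1.517, -0.027, 0.996, -0.02], TCP at [173.279, -626.492, 206.513] pointing down, gripper open.
Joint ranges: [-3.06, 3.06], [-0.37, 2.12], [-1.25, 1.32], [0.18, 2.47], [-1.1, 4.24], [0.23, 1.98], [-2.94, 2.94]. Speed limits (rad/s): [2.57, 2.57, 3.14, 3.14, 3.14, 3.14, 3.14].

INTERFACE

Orientations are given as [roll, pitch, yaw] about the fixed x, y, z axes, in that order (R = Rz(yaw) Ry(pitch) Rx(roll)).
In Python, from cell import read_state, cams, order, ctrl gives the robot as it stands.
- The arm moves only by the tool move_arm, never from a script. Its argument "targets" is text: rows parted by semicolons, each of 7 numbers parted by spaces: the gripper's target within -1 to 1 (fully open at 1, half-way at 0, shut at -1), then the shift along the tool's x, y, z in cm, then the turn, a rotation vector about the tool's x, y, z in degrees. A call has 1 to 5 rows; each row shifts and turns the commanded pose from where the row before left it, along the tool's axes as they then stand; what a row does not reach is not made up. A row lasts 1/12 s, in which the tool goes at most 41.7 mm and 7.16 degrees, less where a joint would pass 70% of its speed; a pose out of reach is approached as far as the arm can. A call with a gripper value outside its range is refused whole. The fingers move at their own pace and stop on an object; the grip force is fixed at half the most. Time passes only in rows, so rows that do not move let the fingers close. It gives the time, the measured TCP pose, the force, the opening and the grip force at its end, in the units of the state.
- read_state(): the state, without advancing time (a new reading comes with each control period).
- cams.get_image(name): name is "side" or "top"; returns a dict with "color" (384x512x3 uint8, red, green, blue), "fovy" (degrees; the focal length in pixels is half the picture's height over the tangent of half this angle, whatever the lens; pixels are square), "cx", "cy" (the principal point, pixels), "k1" (the pictures are not rectified: a ray, as slopes to the right and down, at radius r is drawn at 1 + k1 r^2 times it, then the intrinsics apply), "rvec" (rotation vector, rad) and "tvec" (3), from world to camera coordinates, as OpenCV has them. Camera axes: x right, y down, z forward; pixel columns grow to the right and rows downward; lengths in mm; the calibration is good to about 2 mm. A picture is of the moment at which its call begins. There is no depth.
- order.finish_job(): hands the job in; it is judged then, once.
The state is a dict: "clock": time; "qpos": joint angles; "qd": joint speeds; "tau": joint torques, N m; "eef_pos": TCP position; "tool_rot": TCP orientation; "force": force on the tool from outside, world axes, zero at the start; "torque": the same for the moment, N m; "width": finger opening in mm; "gripper_force": force on a finger pad.
Only numpy, scipy, OpenCV 4.12 (cv2) and the standard library are available. Lean on these libraries where they do the work, as an engineer would, in place of code of your own. Each camera call takes 0.05 s, during which the arm holds its last target. There are 200 camera calls.

## Working session

There is one attempt and no reset: what is moved stays moved. The work goes in short steps, Python scripts to look and compute and a tool call to move; the robot and the scene stay as the last step left them, time stands still between calls to the robot, and variables do not carry over. Pictures are saved under pics/ and viewed, at most 10 in all, crops included, and the job is handed in when it is done.

Besides the shell and the picture viewer there is one more tool, called after "Request:" as name(argument=value, ...), one argument or row to a line, values as JSON. move_arm: Moves the arm, as the interface text tells. Its arguments: {"type":"object","properties":{"targets":{"type":"string"}},"required":["targets"]}

```bash
mkdir -p pics
cat > h.py <<'E'
import numpy as np, cv2
from cell import read_state, cams, order, ctrl
def cam(name):
    d=cams.get_image(name); im=np.asarray(d["color"]); h=im.shape[0]
    f=h/2/np.tan(np.radians(d["fovy"])/2)
    d["K"]=np.array([[f,0,d["cx"]],[0,f,d["cy"]],[0,0,1.]]); d["D"]=np.array([d["k1"],0,0,0,0.])
    d["R"]=cv2.Rodrigues(np.array(d["rvec"],float))[0]; d["t"]=np.array(d["tvec"],float); return d
def plane(d,uv,z):
    n=cv2.undistortPoints(np.array(uv,float).reshape(-1,1,2),d["K"],d["D"]).reshape(-1,2)
    r=np.c_[n,np.ones(len(n))]@d["R"]; c=-d["R"].T@d["t"]
    return c+r*((z-c[2])/r[:,2])[:,None]
def proj(d,P):
    return cv2.projectPoints(np.array(P,float).reshape(-1,1,3),d["R"],d["t"],d["K"],d["D"])[0].reshape(-1,2)
def save(d,fn): cv2.imwrite(fn,d["color"][...,::-1])
E
python3 - <<'E'
from h import *
for n in("top","side"):
    d=cam(n); save(d,f"pics/{n}0.png"); print(n,-d["R"].T@d["t"],d["fovy"],d["k1"])
s=read_state(); print(s["clock"],s["eef_pos"],s["tool_rot"],s["width"])
E
```

```text
top [ 409.20278      13.16827933 1623.34495634] 43.75072314844764 -0.006258941908572268
side [  24.57578218  582.84863024 1008.27398504] 48.190407383670774 -0.06710809895294835
0.1 [ 173.10713522 -625.89700063  205.69252474] [-3.13988225e+00  2.75732241e-05  2.69834388e-01] 85.48948675089268
```

View pics/top0.png

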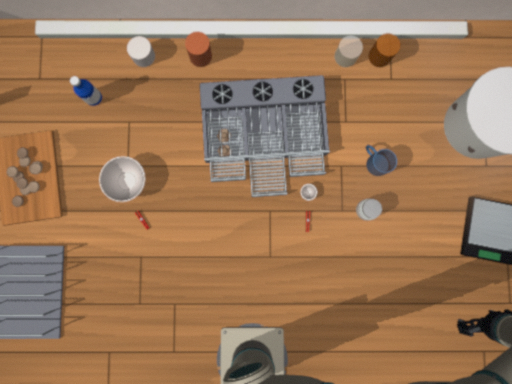

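View pics/side0.png

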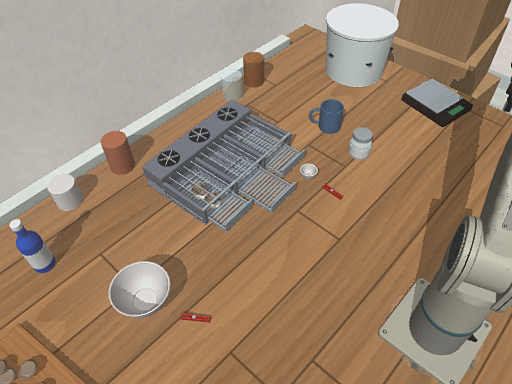

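The top view shows the rack at (200–328, 75–195). The mushrooms (224,138) are in the left bay, the middle tray stands out with its lip at row ~194, and the right tray is the spare, with the ramekin at (309,191). I'll enlarge both views to get the edges.

Run:
```python
import cv2
a=cv2.imread("pics/top0.png")[70:205,190:340]; cv2.imwrite("pics/top0c.png",cv2.resize(a,None,fx=4.4,fy=4.4,interpolation=cv2.INTER_CUBIC))
a=cv2.imread("pics/side0.png")[95:235,140:330]; cv2.imwrite("pics/side0c.png",cv2.resize(a,None,fx=4.2,fy=4.2,interpolation=cv2.INTER_CUBIC))
```

```text
(no output)
```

View pics/top0c.png

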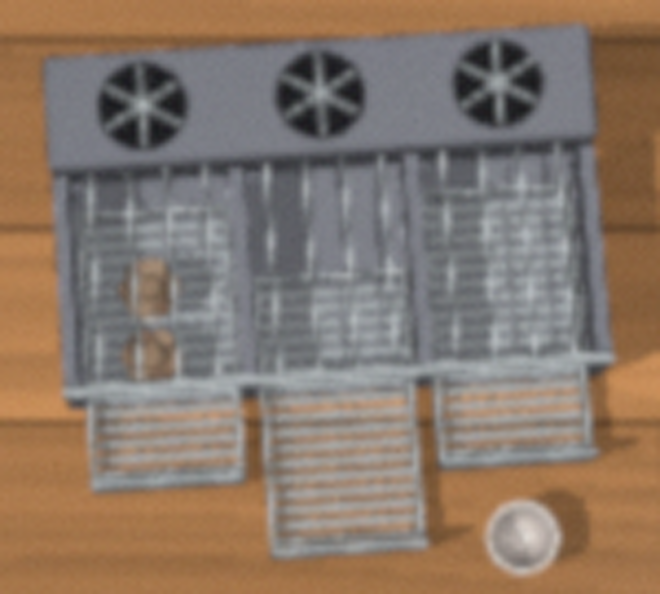

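View pics/side0c.png

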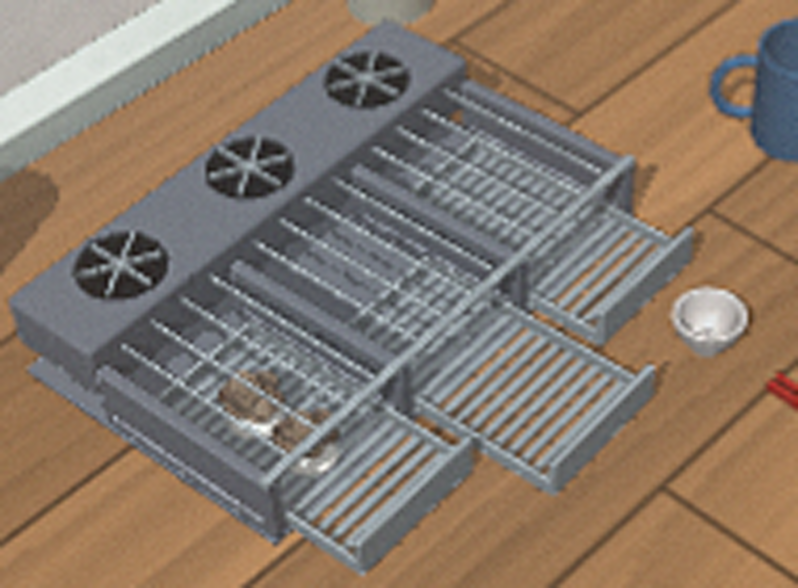

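The crops show clear lip top edges. In the top crop the left lip runs (92,480)–(244,471), the middle (272,547)–(427,540), and the right (440,459)–(597,450). The side crop shows the same lips. I'll cast all of these onto z=42.

Run:
```python
from h import *
np.set_printoptions(precision=1,suppress=True)
t=cam("top"); s=cam("side")
T=np.array([[92,482],[244,472],[272,549],[427,541],[440,460],[597,451]])/4.4+[190,70]
S=np.array([[365,545],[472,445],[553,470],[655,370],[600,318],[692,232]])/4.2+[140,95]
for n,d,p in(("top",t,T),("side",s,S)):
    P=plane(d,p,42); print(n); print(P[:,:2])
    for i in(0,2,4):
        v=P[i]-P[i+1]; print("len",np.linalg.norm(v),"yaw",np.degrees(np.arctan2(-v[0],v[1])),"mid",P[i:i+2,:2].mean(0))
# rack fan-box/top corners, front top rail z=68 in top, fan box z=84
F=plane(t,np.array([[45,60],[588,27]])/4.4+[190,70],84); v=F[0]-F[1]; print("fan back",F[:,:2],np.linalg.norm(v),np.degrees(np.arctan2(-v[0],v[1])))
F=plane(t,np.array([[65,393],[612,357]])/4.4+[190,70],68); v=F[0]-F[1]; print("front rail",F[:,:2],np.linalg.norm(v),np.degrees(np.arctan2(-v[0],v[1])), F[:,:2].mean(0))
F=plane(s,np.array([[275,480],[630,165]])/4.2+[140,95],68); v=F[0]-F[1]; print("front rail side",F[:,:2],np.linalg.norm(v),np.degrees(np.arctan2(-v[0],v[1])), F[:,:2].mean(0))
print("ram",plane(t,np.array([[523,538]])/4.4+[190,70],34))
for n,d in(("top",t),("side",s)):
    c=d["color"].astype(int); m=((c[...,0]>130)&(c[...,1]<60)&(c[...,2]<60)).astype(np.uint8)
    k,l,st,ce=cv2.connectedComponentsWithStats(m)
    for i in range(1,k):
        if st[i,4]>8: print(n,st[i],plane(d,[ce[i]],8)[0])
```

```text
top
[[ 589.1  135.6]
 [ 596.8   20.7]
 [ 538.4   -0.5]
 [ 544.4 -117.4]
 [ 606.  -127.9]
 [ 613.  -247.1]]
len 115.16268608204896 yaw 3.8228296264319668 mid [592.9  78.1]
len 117.08367771988006 yaw 2.980506606438832 mid [541.4 -59. ]
len 119.44464491226368 yaw 3.3367695457986986 mid [ 609.5 -187.5]
side
[[ 580.8  134.8]
 [ 587.    24.9]
 [ 530.7    3.8]
 [ 537.4 -113.6]
 [ 600.1 -126. ]
 [ 607.  -242.3]]
len 110.03463920809595 yaw 3.255665251612164 mid [583.9  79.9]
len 117.60667118082621 yaw 3.2733368039908277 mid [534.1 -54.9]
len 116.4770247230463 yaw 3.356718799288388 mid [ 603.5 -184.1]
fan back [[ 904.5  170.8]
 [ 931.  -239.4]] 411.07900670585263 3.6986410365865634
front rail [[ 653.1  154.4]
 [ 680.7 -255.4]] 410.6857092477869 3.8602480750803165 [666.9 -50.5]
front rail side [[ 648.4  149.8]
 [ 673.8 -246.1]] 396.7293215024745 3.673956946838022 [661.1 -48.2]
ram [[ 547.4 -191.    34. ]]
top [143 220   6   9  22] [442.1 356.6   8. ]
side [323 184  20  15  60] [ 450.8 -186.6    8. ]
side [182 313   8   3  13] [479.6 381.6   8. ]
side [182 317  10   3  18] [470.9 387.6   8. ]
side [192 316  17   6  46] [443.2 363.9   8. ]
```

Request:
move_arm(
  targets="-1 0 0 0 0 0 6; -1 0 0 0 0 0 6; -1 1.75 -2.73 0 0 0 0; -1 1.75 -2.73 0 0 0 0; -1 1.75 -2.73 0 0 0 0",
)

```text
clock: 0.62
eef_pos: [220.8, -540.5, 206.0]
tool_rot: [-3.141, 0.0, 0.059]
force: [1.4, 1.2, 0.5]
width: 25.7
gripper_force: 0.0
```

Request:
move_arm(
  targets="-1 1.75 -2.73 0 0 0 0; -1 1.75 -2.73 0 0 0 0; -1 1.75 -2.73 0 0 0 0; -1 1.75 -2.73 0 0 0 0; -1 1.75 -2.73 0 0 0 0",
)

```text
clock: 1.03
eef_pos: [300.4, -398.5, 206.5]
tool_rot: [-3.142, -0.0, 0.06]
force: [0.1, 0.0, -0.4]
width: 0.1
gripper_force: 0.0
```

Request:
move_arm(
  targets="-1 1.75 -2.73 0 0 0 0; -1 1.75 -2.73 0 0 0 0; -1 1.75 -2.73 0 0 0 0; -1 1.75 -2.73 0 0 0 0; -1 1.75 -2.73 0 0 0 0",
)

```text
clock: 1.45
eef_pos: [379.5, -257.1, 206.6]
tool_rot: [3.141, -0.0, 0.06]
force: [0.9, -0.1, -0.0]
width: 0.3
gripper_force: 0.0
```

Request:
move_arm(
  targets="-1 1.75 -2.73 0 0 0 0; -1 1.75 -2.73 0 0 0 0; -1 1.75 -2.73 0 0 0 0; -1 1.75 -2.73 0 0 0 0; -1 0 0 0 0 0 0",
)

```text
clock: 1.87
eef_pos: [445.8, -138.5, 206.6]
tool_rot: [-3.138, -0.003, 0.07]
force: [-0.2, -0.2, -0.8]
width: -0.2
gripper_force: 0.0
```

Request:
move_arm(
  targets="-1 1.6 -2.5 0 0 0 0; -1 1.6 -2.5 0 0 0 0; -1 1.6 -2.5 3 0 0 0; -1 0 0 3.5 0 0 0; -1 0 0 3.5 0 0 0",
)

```text
clock: 2.28
eef_pos: [487.4, -65.8, 106.4]
tool_rot: [-3.141, -0.004, 0.065]
force: [-0.0, -0.7, -0.6]
width: 0.1
gripper_force: 0.0
```

Request:
move_arm(
  targets="-1 0 0 3 0 0 0; -1 0 0 2 0 0 0; -1 0 0 1.5 0 0 0; -1 0 0 1 0 0 0; -1 0 0 0 0 0 0",
)

```text
clock: 2.7
eef_pos: [484.2, -67.9, 30.2]
tool_rot: [-3.141, 0.003, 0.06]
force: [-1.1, 0.4, 0.5]
width: 0.1
gripper_force: 0.0
```

Run:
```python
from h import *
s=cam("side"); save(s,"pics/s1.png"); t=cam("top")
a=np.hstack([cv2.resize(s["color"][95:245,170:330],(800,600)*1,interpolation=cv2.INTER_CUBIC)[:, :]])
cv2.imwrite("pics/s1c.png",a[...,::-1]); print(read_state()["eef_pos"])
```

```text
[485.68486375 -68.07703663  32.16028314]
```

View pics/s1c.png

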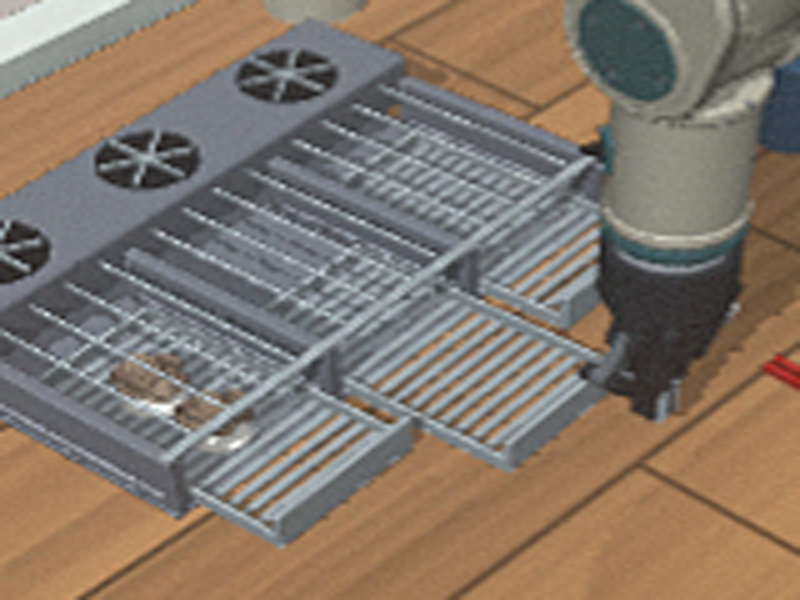

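The tip is shut in front of the middle lip, at crop (663,410), slightly right of centre. I'll shift left 8 mm, lower 5 mm and push.

Request:
move_arm(
  targets="-1 1 -0.8 0.5 0 0 0; -1 1 0 0 0 0 0; -1 1 0 0 0 0 0; -1 0.7 0 0 0 0 0; -1 0.7 0 0 0 0 0",
)

```text
clock: 3.22
eef_pos: [530.7, -56.6, 27.7]
tool_rot: [-3.142, -0.002, 0.061]
force: [-0.1, -0.1, 0.6]
width: -0.2
gripper_force: 0.0
```

Request:
move_arm(
  targets="-1 0.7 0 0 0 0 0; -1 0.7 0 0 0 0 0; -1 0.7 0 0 0 0 0; -1 0.7 0 0 0 0 0; -1 0.7 0 0 0 0 0",
)

```text
clock: 3.63
eef_pos: [564.5, -55.1, 26.9]
tool_rot: [-3.142, 0.0, 0.06]
force: [-0.4, 0.5, -0.6]
width: -0.1
gripper_force: 0.0
```

Request:
move_arm(
  targets="-1 0.4 0 0 0 0 0; -1 0.4 0 0 0 0 0; -1 0.4 0 0 0 0 0; -1 0.4 0 0 0 0 0; -1 0 0 0 0 0 0",
)

```text
clock: 4.05
eef_pos: [580.8, -54.1, 26.9]
tool_rot: [3.142, -0.001, 0.06]
force: [0.3, -0.7, -0.0]
width: -0.0
gripper_force: 0.0
```

Run:
```python
from h import *
s=cam("side")
cv2.imwrite("pics/s2c.png",cv2.resize(s["color"][95:245,170:330],(800,600),interpolation=cv2.INTER_CUBIC)[...,::-1])
print((proj(s,[[580.8,-54,27]])-[170,95])*[5,4])
```

```text
[[509.96187016 380.61169066]]
```

View pics/s2c.png

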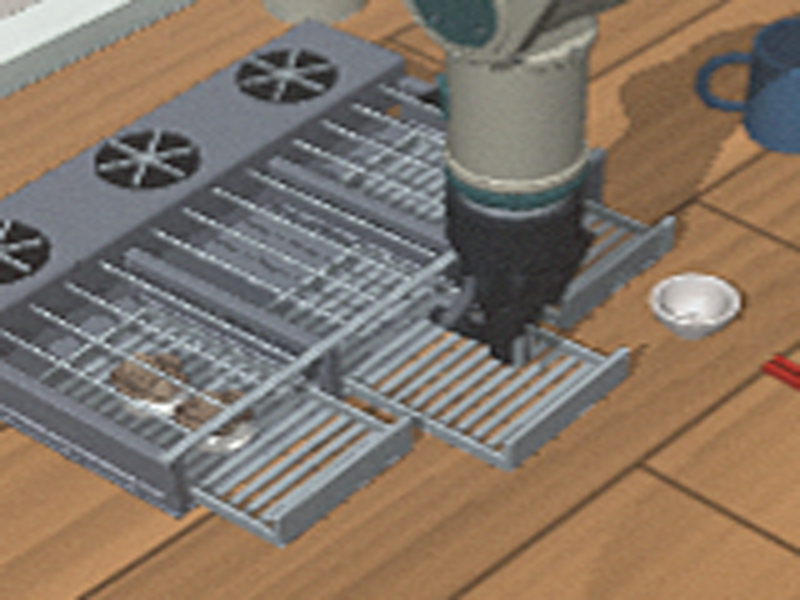

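The picture shows the fingertips at crop (512,360), standing inside the middle tray. Its lip is still at (510,465)–(628,350), so the tray hasn't moved. The tip must have passed over the lip, so I'm checking its real height against the reading.

Run:
```python
from h import *
np.set_printoptions(precision=1,suppress=True)
s=cam("side"); t=cam("top")
print("s1 proj",(proj(s,[[485,-68,31],[485,-68,45]])-[170,95])*[5,4])
print("lip mid",(proj(s,[[538,-57,42],[536,-57,10]])-[170,95])*[5,4])
a=t["color"][70:205,190:340]; b=s["color"][140:215,230:310]
A=cv2.resize(a,(400,360),interpolation=cv2.INTER_CUBIC); B=cv2.resize(b,(400,360),interpolation=cv2.INTER_CUBIC)
cv2.imwrite("pics/c3.png",np.hstack([A,B])[...,::-1])
for z in (27,45,60): print(z,(proj(t,[[580.8,-54,z]])-[190,70])*[400/150,360/135],(proj(s,[[580.8,-54,z]])-[230,140])*[5,4.8]+[400,0])
print(read_state())
```

```text
s1 proj [[648.2 432.8]
 [649.5 420.7]]
lip mid [[567.8 394.5]
 [568.7 423.5]]
27 [[207.2 300.1]] [[610.  240.7]]
45 [[207.8 298.6]] [[610.2 221.8]]
60 [[208.3 297.2]] [[610.4 205.8]]
{'clock': 4.2, 'qpos': array([ 0. ,  0.8,  0. ,  1.8, -0. ,  0.5, -1.4]), 'qd': array([ 0., -0., -0.,  0., -0., -0.,  0.]), 'tau': array([ -0.1, -55.6,   1.2, -11.6,   0. ,  -0. ,  -0. ]), 'eef_pos': array([579.4, -54.2,  26.8]), 'tool_rot': array([-3.1,  0. ,  0.1]), 'force': array([ 0.5, -0.6,  0.1]), 'torque': array([-0. ,  0.1, -0. ]), 'gripper_force': 0.0, 'width': -0.18079623021594052}
```

View pics/c3.png

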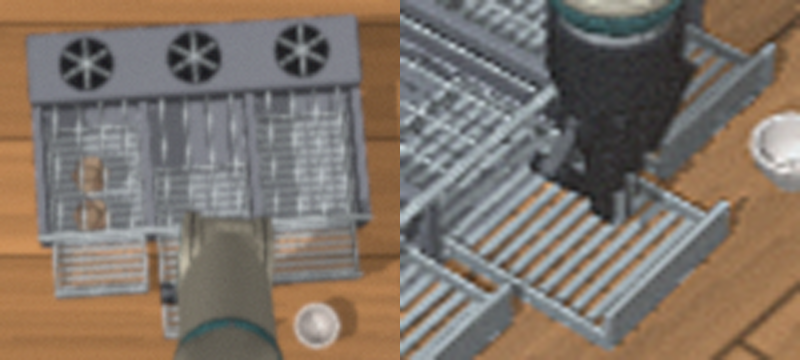

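The tip shows at (605,222), which fits z≈45 rather than the read 27. So the real tips sit about 15–18 mm above the reading, and they cleared the lip. I'll raise, go back in front of the lip, lower, and check with a gentle touch on the worktop.

Request:
move_arm(
  targets="-1 0 0 -2 0 0 0; -1 -1 0 -1 0 0 0; -1 -2.5 0 0 0 0 0; -1 -3 0 0 0 0 0; -1 -2.5 0 0 0 0 0",
)

```text
clock: 4.62
eef_pos: [487.8, -59.7, 57.2]
tool_rot: [3.142, 0.001, 0.06]
force: [-0.9, -0.7, -0.5]
width: 0.0
gripper_force: 0.0
```

Request:
move_arm(
  targets="-1 -1.5 0 0 0 0 0; -1 0 0 2 0 0 0; -1 0 0 2 0 0 0; -1 0 0 0.5 0 0 0; -1 0 0 0 0 0 0",
)

```text
clock: 5.03
eef_pos: [473.8, -60.4, 10.9]
tool_rot: [-3.141, 0.003, 0.06]
force: [-0.8, -0.3, -0.1]
width: 0.0
gripper_force: 0.0
```

Request:
move_arm(
  targets="-1 0 0 0.2 0 0 0; -1 0 0 0.2 0 0 0; -1 0 0 0.2 0 0 0; -1 0 0 0.2 0 0 0; -1 0 0 0 0 0 0",
)

```text
clock: 5.45
eef_pos: [475.1, -60.5, 3.9]
tool_rot: [3.142, -0.0, 0.06]
force: [0.6, -0.2, 0.9]
width: -0.1
gripper_force: 0.0
```

Request:
move_arm(
  targets="-1 1 0 0 0 0 0; -1 1 0 0 0 0 0; -1 1 0 0 0 0 0; -1 0.7 0 0 0 0 0; -1 0.7 0 0 0 0 0",
)

```text
clock: 5.87
eef_pos: [519.4, -57.8, 4.1]
tool_rot: [3.142, -0.0, 0.06]
force: [0.2, 0.0, 0.9]
width: -0.3
gripper_force: 0.0
```

Request:
move_arm(
  targets="-1 0.7 0 0 0 0 0; -1 0.7 0 0 0 0 0; -1 0.7 0 0 0 0 0; -1 0.5 0 0 0 0 0; -1 0 0 0 0 0 0",
)

```text
clock: 6.28
eef_pos: [546.2, -56.1, 3.8]
tool_rot: [3.142, -0.002, 0.061]
force: [0.1, 0.3, -1.1]
width: 0.2
gripper_force: 0.0
```

Run:
```python
from h import *
s=cam("side")
cv2.imwrite("pics/s4c.png",cv2.resize(s["color"][95:245,170:330],(800,600),interpolation=cv2.INTER_CUBIC)[...,::-1])
st=read_state();print(st["eef_pos"],st["force"],(proj(s,[st["eef_pos"],st["eef_pos"]+[0,0,17]])-[170,95])*[5,4])
```

```text
[545.9968788  -56.20747133   3.85947769] [0.06549715 0.07831315 0.75809885] [[555.04318968 422.34003944]
 [555.73730945 407.93324144]]
```

View pics/s4c.png

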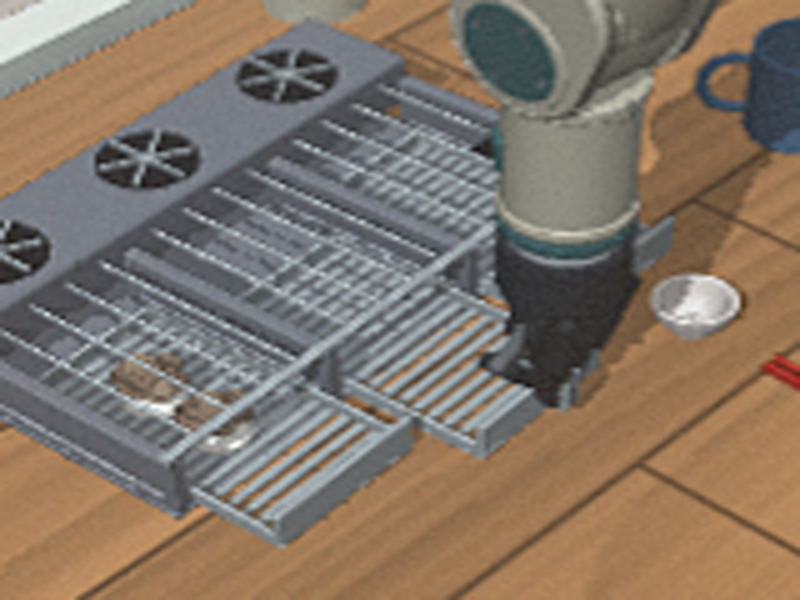

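The tray is now moving: its lip's left corner went from (510,465) to (485,455), about 18 mm, with the tip pressed on it near (562,405). I'll carry on.

Request:
move_arm(
  targets="-1 0.6 0 0 0 0 0; -1 0.6 0 0 0 0 0; -1 0.6 0 0 0 0 0; -1 0.6 0 0 0 0 0; -1 0.6 0 0 0 0 0",
)

```text
clock: 6.75
eef_pos: [575.2, -54.4, 3.8]
tool_rot: [-3.141, 0.001, 0.06]
force: [-2.7, -0.4, -0.5]
width: 0.0
gripper_force: 1.3
```

Request:
move_arm(
  targets="-1 0.4 0 0 0 0 0; -1 0.2 0 0 0 0 0; -1 0.2 0 0 0 0 0; -1 0.2 0 0 0 0 0; -1 0 0 0 0 0 0",
)

```text
clock: 7.17
eef_pos: [585.3, -53.8, 3.9]
tool_rot: [3.142, -0.001, 0.06]
force: [-1.8, 1.0, -0.7]
width: -0.1
gripper_force: 0.6
```

Request:
move_arm(
  targets="-1 0.2 0 0 0 0 0; -1 0.2 0 0 0 0 0; -1 0 0 0 0 0 0",
)

```text
clock: 7.42
eef_pos: [585.4, -53.7, 3.8]
tool_rot: [-3.141, 0.007, 0.06]
force: [-6.6, 1.1, 5.0]
width: -0.3
gripper_force: 4.0
```

Request:
move_arm(
  targets="-1 0.2 0 0 0 0 0; -1 0.2 0 0 0 0 0; -1 0 0 0 0 0 0",
)

```text
clock: 7.67
eef_pos: [585.2, -53.8, 3.6]
tool_rot: [-3.141, 0.014, 0.06]
force: [-14.6, -0.2, 11.6]
width: 0.0
gripper_force: 7.5
```

The force rose against the stop (14.6 N) with the TCP held at 585, so the empty tray is home. I'll back off, rise, and cross to the mushroom tray.

Request:
move_arm(
  targets="-1 -0.8 0 0 0 0 0; -1 -1.5 0 0 0 0 0; -1 -1.7 0 -1 0 0 0; -1 0 0 -3.5 0 0 0; -1 0 0 -3.5 0 0 0",
)

```text
clock: 8.08
eef_pos: [551.7, -56.0, 83.9]
tool_rot: [-3.142, 0.002, 0.06]
force: [1.2, 0.3, 1.2]
width: 0.0
gripper_force: 0.0
```

Request:
move_arm(
  targets="-1 0 -2.7 -2 0 0 0; -1 0 -2.7 0 0 0 0; -1 0 -2.7 0 0 0 0; -1 0 -2.7 0 0 0 0; -1 0 -2.6 0 0 0 0",
)

```text
clock: 8.5
eef_pos: [546.4, 79.7, 104.9]
tool_rot: [-3.141, -0.004, 0.06]
force: [0.7, -0.2, -0.2]
width: -0.0
gripper_force: 0.0
```

Request:
move_arm(
  targets="-1 2.2 0 0 0 0 0; -1 2.2 0 0 0 0 0; -1 2 0 0 0 0 0; -1 0 0 0 0 0 0; -1 0 0 0 0 0 0",
)

```text
clock: 8.92
eef_pos: [610.3, 81.9, 104.2]
tool_rot: [-3.141, -0.003, 0.06]
force: [-0.6, 0.1, -0.2]
width: 0.3
gripper_force: 0.0
```

Request:
move_arm(
  targets="-1 0 0 2 0 0 0; -1 0 0 2 0 0 0; -1 0 0 1.2 0 0 0; -1 0 0 0.8 0 0 0; -1 0 0 0.5 0 0 0",
)

```text
clock: 9.33
eef_pos: [607.9, 81.7, 38.1]
tool_rot: [3.141, 0.001, 0.06]
force: [0.8, -0.6, -0.6]
width: 0.4
gripper_force: 0.0
```

Request:
move_arm(
  targets="-1 0 0 0.8 0 0 0; -1 0 0 0.8 0 0 0; -1 0 0 0.8 0 0 0; -1 0 0 0.6 0 0 0; -1 0 0 0 0 0 0",
)

```text
clock: 9.75
eef_pos: [607.7, 81.7, 7.6]
tool_rot: [3.141, 0.002, 0.06]
force: [0.4, -0.1, 0.2]
width: -0.3
gripper_force: 0.0
```

Run:
```python
from h import *
s=cam("side")
cv2.imwrite("pics/s5c.png",cv2.resize(s["color"][95:245,170:330],(800,600),interpolation=cv2.INTER_CUBIC)[...,::-1])
st=read_state();print(st["eef_pos"],st["force"])
```

```text
[608.18655989  81.76020447   8.2199712 ] [ 0.24373378 -0.35562063  0.40333101]
```

View pics/s5c.png

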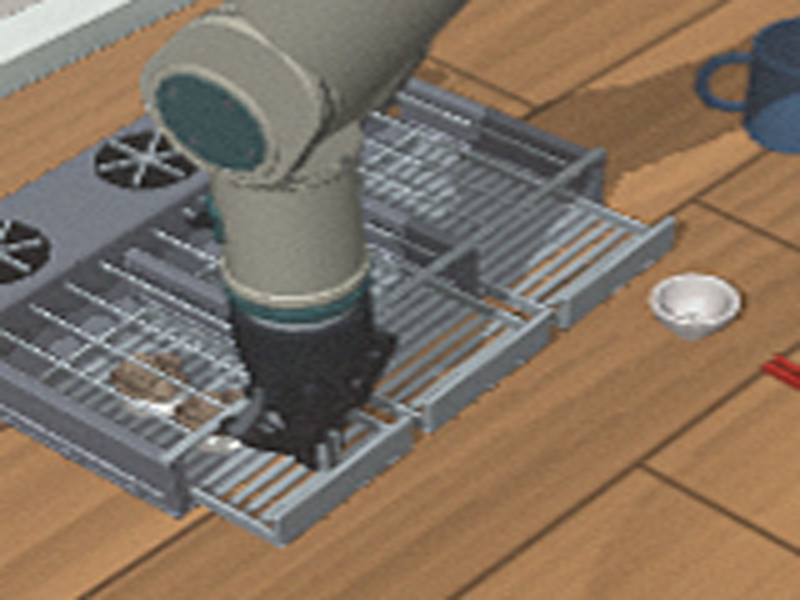

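The tip at (315,465) stands behind the left lip, clear of the clumps at (205,405). The empty tray is in line with the spare. I'll draw it out gently.

Request:
move_arm(
  targets="-1 -0.2 0 0 0 0 0; -1 -0.2 0 0 0 0 0; -1 -0.2 0 0 0 0 0; -1 -0.3 0 0 0 0 0; -1 -0.4 0 0 0 0 0",
)

```text
clock: 10.22
eef_pos: [596.9, 81.2, 9.5]
tool_rot: [-3.141, -0.003, 0.06]
force: [2.9, -0.2, -1.2]
width: 0.1
gripper_force: 1.2
```

Request:
move_arm(
  targets="-1 -0.4 0 0 0 0 0; -1 -0.4 0 0 0 0 0; -1 -0.4 0 0 0 0 0; -1 -0.4 0 0 0 0 0; -1 -0.4 0 0 0 0 0",
)

```text
clock: 10.63
eef_pos: [575.6, 79.7, 9.2]
tool_rot: [3.142, -0.001, 0.06]
force: [2.4, -0.4, 1.9]
width: -0.3
gripper_force: 1.2
```

Request:
move_arm(
  targets="-1 -0.4 0 0 0 0 0; -1 -0.4 0 0 0 0 0; -1 -0.4 0 0 0 0 0; -1 -0.4 0 0 0 0 0; -1 -0.4 0 0 0 0 0",
)

```text
clock: 11.05
eef_pos: [555.3, 78.5, 8.9]
tool_rot: [3.141, 0.0, 0.06]
force: [3.2, -0.5, 2.0]
width: -0.0
gripper_force: 1.2
```

Request:
move_arm(
  targets="-1 -0.4 0 0 0 0 0; -1 -0.4 0 0 0 0 0; -1 -0.4 0 0 0 0 0; -1 -0.4 0 0 0 0 0; -1 -0.4 0 0 0 0 0",
)

```text
clock: 11.47
eef_pos: [535.4, 77.3, 8.9]
tool_rot: [3.141, 0.0, 0.06]
force: [2.3, -1.3, 1.5]
width: -0.1
gripper_force: 1.2
```

Request:
move_arm(
  targets="-1 -0.4 0 0 0 0 0; -1 -0.4 0 0 0 0 0; -1 -0.4 0 0 0 0 0; -1 -0.4 0 0 0 0 0; -1 -0.4 0 0 0 0 0",
)

```text
clock: 11.88
eef_pos: [515.4, 76.1, 8.8]
tool_rot: [3.141, 0.0, 0.06]
force: [1.7, -1.4, 0.9]
width: -0.1
gripper_force: 1.2
```

Request:
move_arm(
  targets="-1 -0.3 0 0 0 0 0; -1 -0.3 0 0 0 0 0; -1 -0.2 0 0 0 0 0; -1 -0.2 0 0 0 0 0; -1 -0.2 0 0 0 0 0",
)

```text
clock: 12.3
eef_pos: [503.7, 75.5, 8.9]
tool_rot: [3.142, -0.0, 0.06]
force: [2.5, -1.9, 0.6]
width: -0.1
gripper_force: 1.1
```

Request:
move_arm(
  targets="-1 -0.2 0 0 0 0 0; -1 -0.2 0 0 0 0 0; -1 -0.2 0 0 0 0 0; -1 -0.2 0 0 0 0 0; -1 0 0 0 0 0 0",
)

```text
clock: 12.72
eef_pos: [495.0, 75.1, 8.9]
tool_rot: [-3.142, 0.001, 0.06]
force: [0.4, -0.3, 0.5]
width: 0.1
gripper_force: 0.5
```

Request:
move_arm(
  targets="-1 -0.2 0 0 0 0 0; -1 -0.2 0 0 0 0 0; -1 0 0 0 0 0 0",
)

```text
clock: 12.97
eef_pos: [494.9, 75.2, 9.1]
tool_rot: [-3.141, -0.006, 0.06]
force: [8.0, -0.7, -5.2]
width: -0.2
gripper_force: 3.2
```

Request:
move_arm(
  targets="-1 -0.2 0 0 0 0 0; -1 0 0 0 0 0 0; -1 0.6 0 0 0 0 0; -1 0.8 0 0 0 0 0; -1 0 0 0 0 0 0",
)

```text
clock: 13.38
eef_pos: [504.7, 76.1, 8.8]
tool_rot: [-3.141, -0.0, 0.061]
force: [0.9, -0.3, 1.1]
width: 0.0
gripper_force: 0.0
```

Request:
move_arm(
  targets="-1 0 0 -1 0 0 0; -1 0 0 -2.5 0 0 0; -1 0 0 -3.5 0 0 0; -1 0 0 -3.5 0 0 0; -1 0 0 -3.5 0 0 0",
)

```text
clock: 13.8
eef_pos: [502.1, 75.4, 150.7]
tool_rot: [3.142, 0.002, 0.061]
force: [1.0, -0.2, 0.5]
width: -0.0
gripper_force: 0.0
```

Request:
move_arm(
  targets="-1 0 0 -3.5 0 0 0; -1 -2 2.5 -2 0 0 0; -1 -2 3 0 0 0 0; -1 -1 3 0 0 0 0; -1 0 3 0 0 0 0",
)

```text
clock: 14.22
eef_pos: [456.9, -42.9, 204.9]
tool_rot: [-3.141, 0.003, 0.061]
force: [0.8, 0.6, -0.2]
width: -0.0
gripper_force: 0.0
```

Request:
move_arm(
  targets="-1 0 3 0 0 0 0; -1 0 3 0 0 0 0; -1 0 3 0 0 0 0; -1 0 3 0 0 0 0; -1 0 3 0 0 0 0",
)

```text
clock: 14.63
eef_pos: [468.6, -192.7, 204.4]
tool_rot: [-3.141, 0.001, 0.061]
force: [0.5, -0.1, 0.2]
width: 0.2
gripper_force: 0.0
```

Request:
move_arm(
  targets="-1 0 3 0 0 0 0; -1 0 3 0 0 0 0; -1 0 1 0 0 0 0; -1 0 0 0 0 0 0; -1 0 0 0 0 0 0",
)

```text
clock: 15.05
eef_pos: [473.3, -260.7, 203.9]
tool_rot: [-3.14, 0.001, 0.06]
force: [0.7, 0.4, -0.3]
width: 0.4
gripper_force: 0.0
```

Run:
```python
from h import *
t=cam("top"); s=cam("side")
A=cv2.resize(t["color"][70:220,130:350],(400,273),interpolation=cv2.INTER_CUBIC)
A=np.vstack([A,np.zeros((247,400,3),np.uint8)])
B=cv2.resize(s["color"][95:345,140:332],(400,520),interpolation=cv2.INTER_CUBIC)
cv2.imwrite("pics/f.png",np.hstack([A,B])[...,::-1])
print(read_state()["eef_pos"],read_state()["force"])
```

```text
[ 473.93309766 -259.37398262  203.90933987] [0.49977755 0.70198807 0.0128588 ]
```

View pics/f.png

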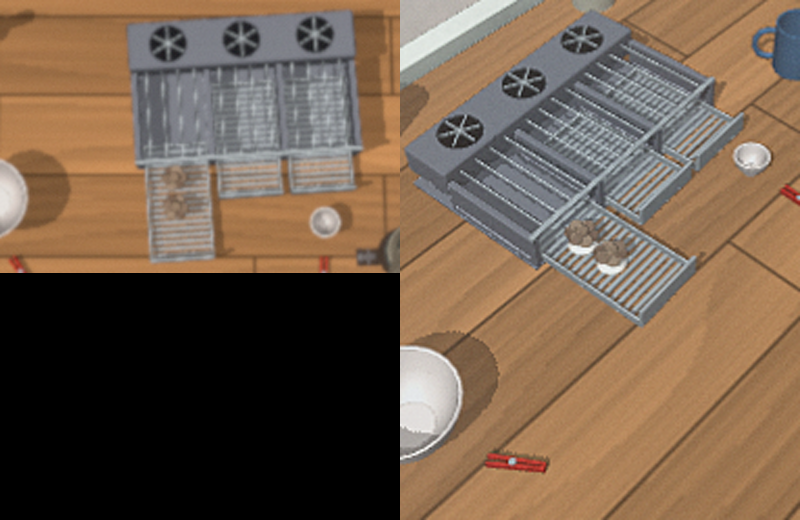

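The left tray is fully out, lip at (180,258), with both clumps standing in it at (175,178) and (176,205). The other two trays are shut in line at row ~190, the ramekin and pegs haven't moved, and the arm is clear.

```bash
python3 -c "
from cell import order
print(order.finish_job())"
```

```text
the job is handed in; nothing more can be done
None
```

The job is handed in: the empty tray is pushed home and the mushroom tray is drawn out to its stop with both clumps still in it. The third tray is shut, the final picture shows nothing else disturbed, and the arm is clear, at about 15 s of the 46 s allowed. My first push passed over the empty tray's lip and moved nothing, because the real fingertips sit about 17 mm above the reading.

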